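Swap the caddy to the other folding hook

TASK

A small wooden caddy hangs on one of the two folding hooks. Swing the other hook, now folded against its board, fully out and hang the caddy on it by its hand hole, clear of the gripper; then fold the hook you emptied flat against its own board. Keep the caddy upright and do not knock the mug over.

Things in the scene. Friction and masses are not known exactly. Their poses are not given: they have to be found in the camera images.
- stand_a: board whose hook carries the caddy at the start (left or right of the saw's handle): upright dark wood 18 thick, 90 wide, 200 high, fixed to the bench, with a foot behind it (110 wide, 16 high, to 76 behind the face). Origin: on the bench, middle of the board face's lower edge; x points into the board, z up; the hook is on the -x side, towards the robot; yaw up to 0.2 rad.
- stand_b: the other hook board, identical, its hook folded at the start, on the other side of the saw's handle. Same frame. Fixed to the bench. Between the boards, the saw's orange handle lies at y 0.03 to 0.09, 76 high and from 0.43 m ahead of the robot; the saw's tall head begins 0.69 m ahead: cross in front of it, above the mug and the hooks.
- hook_a (a joint): hinge of stand_a's hook, vertical axis: 0 = folded flat, arm along the stand's -y in front of the board; 1.57 = fully out (stop), arm along the stand's -x. Seen from above it opens clockwise. Friction of 0.1 N m (about 1.3 N at the tip) holds it where it is left; no spring. Starts at 1.50 to 1.57.
- hook_b (a joint): hinge of stand_b's hook, same meaning; starts at 0 to 0.12.
- hook_a_pivot (a point): point on stand_a's hinge axis at the height of the hook arm's axis: 165 above the bench, 15 in front of the board's face, on its midline. Axes as the stand's. The knuckle here has radius 7.5.
- hook_b_pivot (a point): the same on stand_b.
- hook_a_tip (a point): end of stand_a's hook: on the axis of the level round steel arm (diameter 10) where it meets the upturned nose, 90 from the pivot. The nose is 10 thick and rises to 23 above this point. Folded, the last 45 of the arm projects past the side of the board, so that a finger can reach behind it.
- hook_b_tip (a point): the same on stand_b's hook.
- hook_a_seat (a point): top of stand_a's hook arm, 45 from the pivot, where the hung caddy's hole rests.
- hook_b_seat (a point): the same on stand_b's hook.
- caddy: wooden caddy, 0.2 to 0.4 kg: tray 64 (x) by 100 (y), 38 high, with an upright panel 12 thick (x) across its middle, 145 high. A hand hole goes through the panel along x, 44 wide (y), 55 to 105 above the underside; grip the bar over it (74 wide, 40 high) across its 12 mm. Origin: centre of the underside; z up. Hung, the underside is 65 above the bench and x lies along the hook arm.
- caddy_eye (a point): middle of the hole's upper edge, the part that rests on the hook; 105 above the caddy's underside.
- caddy_top (a point): middle of the top edge of the panel, 145 above the caddy's underside.
- mug: loose blue and white mug, 78 across and 92 high, standing on the bench to the right of the saw's handle. Origin at its underside; z up.

How it is judged:
By the outcome, as a careful person would: the job done as asked, in the order asked, and still so for the second after the job is handed in, with the robot touching nothing.
It also fails if it takes over 72 s, if anything falls off the work surface, if the arm or the gripper's body presses on something with over 40 N, if the wrist force passes 120 N, or if a joint passes its speed limit or range.

ROBOT

A 7-joint arm with a two-finger parallel gripper is mounted at the origin on a cart in front of the work surface, level with it; the furniture and walls round the work are solid. World frame = base frame: x ahead of the robot, y to its left, z up, the work surface at z = 0. Lengths are in m, angles in rad, forces in N, time in s.
With the tool pointing down it reaches from about 0.4 to 0.85 m from the base axis. Payload 10.4 kg.
Tool frame: the origin (TCP) lies at the very end of the fingers, on their centre line; the grasp point (between the pads) lies r.tcp_to_grasp behind it (r.tcp_to_grasp is the distance from the TCP to the grasp point, in m); z points along the fingers, y is the line along which they close (so a half turn about z gives the same grasp; the last joint's range is limited). The gripper opens to 87 mm and grips with 3 to 60 N. Pads are 19 mm wide; open, the fingers measure 117 mm over their backs; the gripper's body (75 mm by 190 mm) begins 51 mm behind the grasp point.
Start: joints at [1.149, 0.332, -0.065, 1.46, 0.022, 1.35, -0.088], TCP at [0.243, -0.576, 0.223] pointing down, gripper open.
Joint ranges: [-2.6, 2.6], [-0.5, 2.12], [-1.47, 1.34], [0.16, 2.42], [-1.27, 4.41], [0.06, 2.06], [-2.6, 2.6]. Speed limits (rad/s): [2.22, 2.22, 2.79, 2.79, 3.14, 3.14, 3.14].

INTERFACE

Orientations are given as a unit quaternion [x, y, z, w].
In Python, from bench import monitor, cams, ticket, r gives the robot as it stands.
- The arm moves only by the shell command python3 -m crank 'ROWS' [OPENING] [FORCE]. ROWS is a JSON object whose one key "steps" holds a list of rows, each a list of 2 entries, a list of its own where there are three numbers: the shift along the world's x, y, z in units of 25 mm (1.0 is 25 mm), then the turn, a rotation vector about the world's x, y, z in units of 5 degrees (1.0 is 5 degrees). In form: {"steps": [[[x, y, z], [ax, ay, az]], ...]}. A call has 1 to 10 rows; each row shifts and turns the commanded pose from where the row before left it; what a row does not reach is not made up. A row lasts 1/12 s, in which the tool goes at most 41.7 mm and 7.16 degrees, less where a joint would pass 70% of its speed; a pose out of reach is approached as far as the arm can. A call is refused whole if a number of a shift passes 1 or a number of a turn 1, either way. A call with a gripper value outside its range is refused whole. OPENING is the finger opening in mm, from 0 to 87, set as the call begins (- or left out, the last holds). The fingers move at their own pace and stop on an object; FORCE is the grip in N (left out, the last holds). Time passes only in rows, so rows that do not move let the fingers close. It gives the time, the measured TCP pose, the force, the opening and the grip force at its end, in the units of the state.
- monitor.read_state(): the state, without advancing time (a new reading comes with each control period).
- cams.camera(name): name is "scene" or "top"; returns a dict with "pixels" (384x512x3 uint8, blue, green, red), "z_map" (384x512 float32, m along the optical axis (not along the pixel's ray), 0 where there is no reading), "vfov" (degrees; the focal length in pixels is half the picture's height over the tangent of half this angle, whatever the lens; pixels are square), "cx", "cy" (the principal point, pixels), "T" (4x4, takes a point from camera to world coordinates). Camera axes: x right, y up, looking along -z (the intrinsics and any distortion apply to the point x, -y, -z); pixel columns grow to the right and rows downward; lengths in m; the calibration is good to about 2 mm. A picture is of the moment at which its call begins.
- ticket.close_job(): hands the job in; it is judged then, once.
The state is a dict: "time": time; "joint_positions": joint angles; "joint_vel": joint speeds; "joint_torque": joint torques, N m; "ee_pos": TCP position; "eef_rot": TCP orientation; "ft_force": force on the tool from outside, world axes, zero at the start; "torque": the same for the moment, N m; "width": finger opening in m; "grip_force": force on a finger pad.
Only numpy, scipy, OpenCV 4.12 (cv2) and the standard library are available. Lean on these libraries where they do the work, as an engineer would, in place of code of your own. Each camera call takes 0.05 s, during which the arm holds its last target. There are 200 camera calls.

## Working session

There is one attempt and no reset: what is moved stays moved. The work goes in short steps, Python scripts to look and compute and a shell command to move; the robot and the scene stay as the last step left them, time stands still between calls to the robot, and variables do not carry over. Pictures are saved under pics/ and viewed, at most 10 in all, crops included, and the job is handed in when it is done.

```bash
mkdir -p pics; ls; cat > h.py <<'E'
import numpy as np, cv2
from bench import monitor, cams, ticket, r
def cam(name):
    c=cams.camera(name); z=c["z_map"]; H,W=z.shape
    f=H/2/np.tan(np.radians(c["vfov"])/2)
    v,u=np.mgrid[:H,:W]
    P=np.stack([(u-c["cx"])/f*z,-(v-c["cy"])/f*z,-z,np.ones_like(z)],-1)@np.array(c["T"]).T
    P=P[...,:3]; P[z==0]=np.nan
    return c,P
E
python3 - <<'E'
from h import *
for n in("scene","top"):
    c,P=cam(n); cv2.imwrite(f"pics/{n}0.png",c["pixels"]); np.savez(f"{n}0.npz",P=P,px=c["pixels"])
    print(n,{k:(c[k] if k not in("pixels","z_map") else None) for k in c})
s=monitor.read_state(); print(s, r.tcp_to_grasp)
E
```

```text
pics
scene {'pixels': None, 'z_map': None, 'vfov': 49.68335193268691, 'cx': 255.00068161368816, 'cy': 191.70032104104413, 'T': array([[-0.83022268,  0.32768532, -0.45094638, -0.07005525],
       [-0.5570098 , -0.51915071,  0.64824581,  0.81234544],
       [-0.0216885 ,  0.78936992,  0.61353462,  0.92922319],
       [ 0.        ,  0.        ,  0.        ,  1.        ]])}
top {'pixels': None, 'z_map': None, 'vfov': 55.028591767005366, 'cx': 253.82833907418643, 'cy': 184.30863418547082, 'T': array([[-0.23427023,  0.80631467, -0.5431152 , -0.20980145],
       [-0.9720456 , -0.20326857,  0.11751268,  0.14276752],
       [-0.01564605,  0.55546246,  0.8313944 ,  1.24322953],
       [ 0.        ,  0.        ,  0.        ,  1.        ]])}
{'time': 0.1, 'joint_positions': array([ 1.14941958,  0.33281637, -0.06469789,  1.46085709,  0.02159895,
        1.34989697, -0.08851402]), 'joint_vel': array([ 0.0005415 , -0.00237188, -0.00130091, -0.00373779, -0.00119181,
        0.00118333,  0.00049143]), 'joint_torque': array([ 1.65097244e-03, -6.24547434e+01,  2.48842308e-02, -3.90722179e+01,
       -6.14157482e-02,  3.65739560e-02,  1.76258422e-04]), 'ee_pos': array([ 0.24254338, -0.57564265,  0.2218288 ]), 'eef_rot': array([ 9.80187411e-01,  1.98071270e-01, -1.55010659e-04, -6.22195018e-04]), 'ft_force': array([ 0.91628883,  0.17840708, -0.20564728]), 'torque': array([-0.01208223,  0.00290322,  0.02708614]), 'grip_force': 0.0, 'width': 0.08665947632625028} 0.0187
```

View pics/scene0.png

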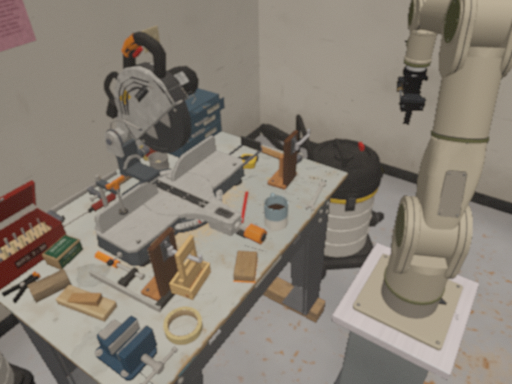

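View pics/top0.png

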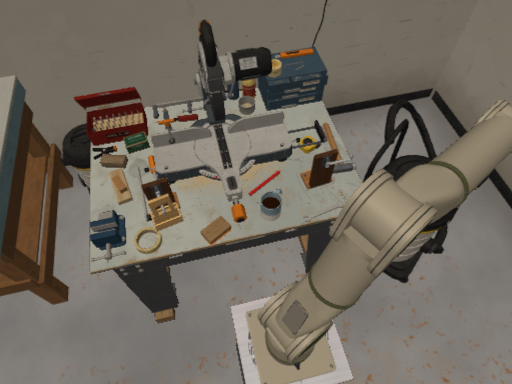

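The caddy hangs on the left board (scene ~(185,275), top ~(162,205)). The right board is at scene ~(290,160), top ~(322,168), and the mug is at top (271,203).

```bash
python3 - <<'E'
from h import *
for n,boxes in(("scene",dict(A=(140,225,215,310),B=(262,125,310,195),M=(260,190,292,230))),("top",dict(A=(135,170,190,235),B=(295,140,360,195),M=(255,185,290,222)))):
    d=np.load(n+"0.npz");P=d["P"]; px=d["px"]
    big=[]
    for k,(u0,v0,u1,v1) in boxes.items():
        Q=P[v0:v1,u0:u1].reshape(-1,3);Q=Q[np.isfinite(Q[:,0])]
        print(n,k,"bench z med",np.median(Q[abs(Q[:,2])<.012][:,2]))
        for zl in (.03,.06,.09,.12,.15,.165,.18,.195,.21):
            S=Q[abs(Q[:,2]-zl)<.006]
            if len(S)>3: print("  z",zl,len(S),S[:,:2].min(0).round(3),S[:,:2].max(0).round(3),np.median(S[:,:2],0).round(3))
        c=px[v0:v1,u0:u1]; big.append(cv2.resize(c,(400,300) if k!="M" else (1,300),interpolation=cv2.INTER_CUBIC))
    cv2.imwrite(f"pics/{n}_crop.png",np.hstack(big[:2]))
a=cv2.imread("pics/scene_crop.png");b=cv2.imread("pics/top_crop.png");cv2.imwrite("pics/crops.png",np.vstack([a,b]))
E
```

```text
scene A bench z med 0.001047252565613499
  z 0.03 265 [0.446 0.087] [0.687 0.41 ] [0.56 0.35]
  z 0.06 165 [0.451 0.132] [0.688 0.371] [0.652 0.305]
  z 0.09 479 [0.447 0.199] [0.751 0.372] [0.547 0.299]
  z 0.12 193 [0.474 0.273] [0.564 0.373] [0.491 0.329]
  z 0.15 123 [0.476 0.281] [0.564 0.372] [0.548 0.342]
  z 0.165 186 [0.444 0.28 ] [0.564 0.371] [0.53  0.327]
  z 0.18 202 [0.443 0.28 ] [0.564 0.373] [0.537 0.328]
  z 0.195 260 [0.449 0.283] [0.573 0.372] [0.551 0.328]
  z 0.21 135 [0.475 0.282] [0.569 0.366] [0.485 0.321]
scene B bench z med 0.0013440270218657568
  z 0.03 136 [ 0.522 -0.457] [ 0.742 -0.242] [ 0.579 -0.403]
  z 0.06 49 [ 0.523 -0.327] [ 0.577 -0.24 ] [ 0.53  -0.275]
  z 0.09 56 [ 0.49  -0.332] [ 0.578 -0.098] [ 0.529 -0.274]
  z 0.12 40 [ 0.524 -0.331] [ 0.54 -0.24] [ 0.529 -0.269]
  z 0.15 34 [ 0.509 -0.291] [ 0.538 -0.241] [ 0.525 -0.266]
  z 0.165 81 [ 0.505 -0.381] [ 0.54  -0.238] [ 0.518 -0.287]
  z 0.18 70 [ 0.502 -0.383] [ 0.539 -0.238] [ 0.524 -0.284]
  z 0.195 79 [ 0.522 -0.332] [ 0.547 -0.242] [ 0.53  -0.276]
  z 0.21 4 [ 0.527 -0.311] [ 0.539 -0.24 
[... 876 characters left out ...]
  z 0.06 43 [ 0.525 -0.359] [ 0.741 -0.241] [ 0.531 -0.272]
  z 0.09 42 [ 0.524 -0.327] [ 0.542 -0.241] [ 0.531 -0.283]
  z 0.12 38 [ 0.526 -0.33 ] [ 0.54  -0.241] [ 0.531 -0.279]
  z 0.15 37 [ 0.51 -0.33] [ 0.541 -0.241] [ 0.529 -0.272]
  z 0.165 97 [ 0.506 -0.38 ] [ 0.538 -0.241] [ 0.517 -0.31 ]
  z 0.18 67 [ 0.509 -0.384] [ 0.541 -0.241] [ 0.526 -0.289]
  z 0.195 106 [ 0.515 -0.375] [ 0.551 -0.241] [ 0.534 -0.285]
  z 0.21 4 [ 0.536 -0.307] [ 0.541 -0.245] [ 0.539 -0.279]
top M bench z med -0.000420903060211808
  z 0.03 27 [ 0.422 -0.097] [ 0.462 -0.023] [ 0.429 -0.049]
  z 0.06 154 [ 0.422 -0.117] [ 0.506 -0.023] [ 0.47  -0.067]
  z 0.09 89 [ 0.42  -0.106] [ 0.503 -0.023] [ 0.465 -0.07 ]
```

View pics/crops.png

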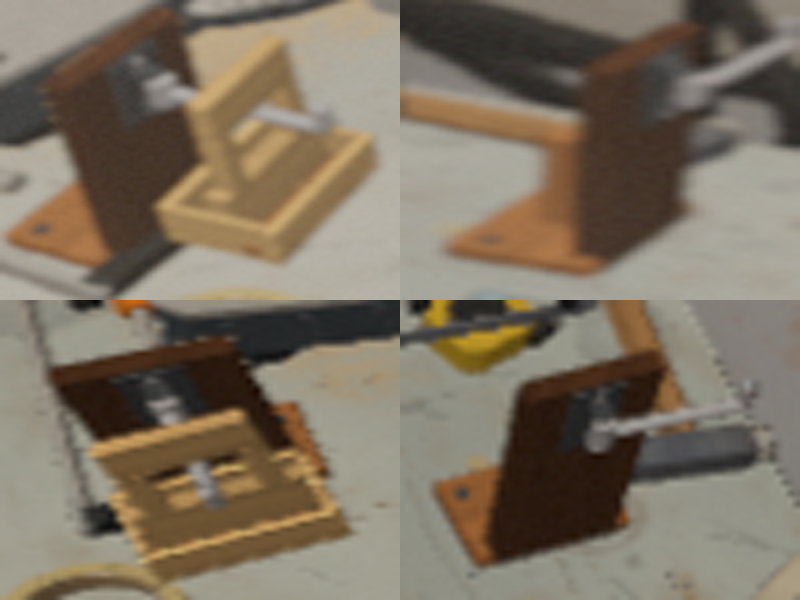

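```bash
cat > fit.py <<'E'
from h import *
from scipy.optimize import least_squares
def cloud(tag="0",lo=(.4,-.5,-.02),hi=(.7,.45,.25)):
    Qs=[]
    for n in("scene","top"):
        P=np.load(n+tag+".npz")["P"].reshape(-1,3); P=P[np.isfinite(P[:,0])]
        Qs.append(P[((P>lo)&(P<hi)).all(1)])
    return Qs
if __name__=="__main__":
  for name,lo,hi in(("A",(.5,.26,.05),(.6,.40,.195)),("B",(.49,-.4,.03),(.58,-.22,.195))):
    for Q in cloud("0",lo,hi)+[np.vstack(cloud("0",lo,hi))]:
        best=None;rng=np.random.default_rng(0)
        for _ in range(3000):
            p=Q[rng.integers(len(Q),size=2)]; d=p[1]-p[0]
            if abs(d[1])<.03: continue
            yaw=np.arctan2(-d[0],d[1])
            if abs(yaw)>.25: continue
            n=np.array([np.cos(yaw),np.sin(yaw)]); e=(Q[:,:2]-p[0,:2])@n
            s=(abs(e)<.002).sum()
            if best is None or s>best[0]: best=(s,yaw,p[0,:2]@n,abs(e)<.003)
        I=Q[best[3]]; k=np.polyfit(I[:,1],I[:,0],1); yaw=np.arctan(-k[0])
        n=np.array([np.cos(yaw),np.sin(yaw)]);t=np.array([-n[1],n[0]])
        c=np.mean(I[:,:2]@n); e=Q[:,:2]@n-c; 
        B=I[:,:2]@t; a,b=np.percentile(B,[1,99]); 
        mid=(B.min()+B.max())/2; o=n*c+t*mid; piv=o-n*.015
        print(name,len(I),"yaw",yaw.round(3),"width",(B.max()-B.min()).round(4),(b-a).round(4),"orig",o.round(4),"pivot",piv.round(4))
  # top edges
  for Q in cloud("0",(.45,.26,.2035),(.515,.40,.22)):
    print("caddy top",len(Q),np.median(Q,0).round(4),Q.min(0).round(3),Q.max(0).round(3),"yaw",np.arctan(-np.polyfit(Q[:,1],Q[:,0],1)[0]).round(3))
  for Q in cloud("0",(.48,-.42,.145),(.55,-.338,.2)): 
    print("hookB outer",len(Q),np.median(Q,0).round(4),Q.min(0).round(4),Q.max(0).round(4))
    print(Q[np.argsort(Q[:,1])][::max(1,len(Q)//14)].round(3).tolist())
  for Q in cloud("0",(.43,.28,.145),(.475,.34,.2)): print("hookA tip",len(Q),np.median(Q,0).round(4),Q.min(0).round(4),Q.max(0).round(4))
E
python3 fit.py
```

```text
A 747 yaw 0.12 width 0.091 0.0871 orig [0.5528 0.3259] pivot [0.5379 0.3241]
A 286 yaw 0.128 width 0.0895 0.0871 orig [0.5548 0.3263] pivot [0.5399 0.3244]
A 994 yaw 0.125 width 0.091 0.0878 orig [0.5533 0.326 ] pivot [0.5384 0.3241]
B 331 yaw 0.086 width 0.0946 0.0893 orig [ 0.5279 -0.2857] pivot [ 0.513 -0.287]
B 406 yaw 0.092 width 0.0903 0.088 orig [ 0.5307 -0.2862] pivot [ 0.5158 -0.2876]
B 700 yaw 0.086 width 0.0946 0.0883 orig [ 0.5293 -0.2856] pivot [ 0.5143 -0.2869]
caddy top 136 [0.4849 0.3206 0.2098] [0.475 0.282 0.204] [0.498 0.356 0.214] yaw 0.16
caddy top 84 [0.4876 0.3175 0.209 ] [0.477 0.284 0.204] [0.502 0.355 0.214] yaw 0.164
hookB outer 35 [ 0.5129 -0.3715  0.1718] [ 0.5085 -0.384   0.1651] [ 0.5202 -0.339   0.1894]
[[0.513, -0.384, 0.174], [0.516, -0.383, 0.174], [0.515, -0.381, 0.171], [0.516, -0.38, 0.187], [0.511, -0.379, 0.189], [0.513, -0.378, 0.165], [0.517, -0.376, 0.185], [0.512, -0.374, 0.183], [0.515, -0.373, 0.175], [0.514, -0.371, 0.172], [0.511, -0.366, 0.167], [0.513, -0.363, 0.168], [0.514, -0.357, 0.171], [0.517, -0.354, 0.171], [0.512, -0.353, 0.165], [0.512, -0.346, 0.168], [0.509, -0.341, 0.168], [0.512, -0.339, 0.168]]
hookB outer 40 [ 0.515  -0.3666  0.1706] [ 0.5101 -0.3837  0.1599] [ 0.5201 -0.3386  0.1918]
[[0.517, -0.384, 0.175], [0.517, -0.381, 0.188], [0.516, -0.379, 0.177], [0.515, -0.378, 0.162], [0.515, -0.375, 0.192], [0.52, -0.375, 0.186], [0.52, -0.374, 0.169], [0.517, -0.374, 0.167], [0.513, -0.372, 0.166], [0.518, -0.369, 0.172], [0.516, -0.365, 0.171], [0.519, -0.363, 0.167], [0.512, -0.36, 0.171], [0.513, -0.357, 0.165], [0.518, -0.354, 0.171], [0.52, -0.351, 0.169], [0.515, -0.349, 0.171], [0.514, -0.346, 0.167], [0.512, -0.343, 0.176], [0.512, -0.34, 0.172]]
hookA tip 63 [0.4515 0.3129 0.1715] [0.4431 0.3059 0.1635] [0.4732 0.3177 0.1893]
hookA tip 23 [0.4502 0.3104 0.1738] [0.4456 0.3057 0.1654] [0.475  0.3178 0.1885]
```

```bash
python3 -m crank '{"steps":[[[0.3,0.2,0.6],[0,0,0.5]],[[0.8,0.5,0.8],[0,0,0.9]],[[0.8,0.6,0],[0,0,1]],[[0.8,0.6,0],[0,0,1]],[[0.8,0.6,0],[0,0,1]],[[0.8,0.6,0],[0,0,1]],[[0.8,0.6,0],[0,0,1]],[[0.8,0.6,0],[0,0,1]],[[0.8,0.6,0],[0,0,1]],[[0.8,0.6,0],[0,0,1]]]}' 0 20
python3 -m crank '{"steps":[[[0.8,0.6,0],[0,0,1]],[[0.8,0.6,0],[0,0,1]],[[0.8,0.6,0],[0,0,1]],[[0.8,0.6,0],[0,0,1]],[[0.8,0.6,0],[0,0,1]],[[0.5,0.26,0],[0,0,0]],[[0,0,0],[0,0,0]],[[0,0,0],[0,0,0]]]}'
```

```text
time: 0.93
ee_pos: [0.4309, -0.4375, 0.2572]
eef_rot: [0.819, 0.574, -0.0, -0.0]
ft_force: [0.2, -0.7, -1.0]
width: 0.0284
grip_force: 0.0
time: 1.6
ee_pos: [0.5427, -0.3571, 0.257]
eef_rot: [0.677, 0.736, -0.0, -0.0]
ft_force: [-0.8, -0.2, -0.2]
width: 0.0003
grip_force: 0.0
```

```bash
python3 -m crank '{"steps":[[[0,0,-0.8],[0,0,0]],[[0,0,-0.8],[0,0,0]],[[0,0,-0.8],[0,0,0]],[[0,0,-0.8],[0,0,0]],[[0,0,-0.6],[0,0,0]],[[0,0,-0.5],[0,0,0]],[[0,0,0],[0,0,0]],[[0,0,0],[0,0,0]]]}'
cat > sweep.py <<'E'
import numpy as np,sys
def sweep(p,yaw,ths,R,start,sgn,tx):
    # sgn +1 opening (finger behind), -1 folding
    last=np.array(start)
    for th in ths:
        f=-np.pi/2+yaw-th; u=np.array([np.cos(f),np.sin(f)]); n=sgn*np.array([np.sin(f),-np.cos(f)])
        X=np.array([np.cos(tx),np.sin(tx)]);Y=np.array([-X[1],X[0]])
        h=.0095*abs(n@X)+.015*abs(n@Y)
        c=np.array(p)+R*u-(.005+h)*n
        d=np.round((c-last)/.025,2); print(round(th,2),c.round(4),d.tolist()); last=last+d*.025
E
python3 -c "
from sweep import *
sweep((.5148,-.287),.088,np.r_[.09,np.arange(.2,1.5,.12),1.5,1.57],.07,(.5427,-.3571),1,np.radians(94.8))"
```

```text
time: 2.27
ee_pos: [0.5419, -0.3579, 0.15]
eef_rot: [0.677, 0.736, -0.0, -0.0]
ft_force: [-0.4, -0.8, 1.6]
width: 0.0005
grip_force: 0.0
0.09 [ 0.5354 -0.357 ] [-0.29, 0.0]
0.2 [ 0.5284 -0.359 ] [-0.28, -0.07]
0.32 [ 0.5203 -0.3602] [-0.33, -0.06]
0.44 [ 0.5119 -0.3605] [-0.33, -0.01]
0.56 [ 0.5032 -0.3597] [-0.35, 0.04]
0.68 [ 0.4945 -0.3577] [-0.35, 0.08]
0.8 [ 0.4859 -0.3546] [-0.34, 0.12]
0.92 [ 0.4776 -0.3502] [-0.33, 0.18]
1.04 [ 0.4699 -0.3446] [-0.31, 0.22]
1.16 [ 0.4628 -0.3378] [-0.29, 0.27]
1.28 [ 0.4566 -0.33  ] [-0.24, 0.31]
1.4 [ 0.4515 -0.3213] [-0.21, 0.35]
1.5 [ 0.4481 -0.3135] [-0.13, 0.32]
1.57 [ 0.4464 -0.3077] [-0.07, 0.22]
```

```bash
python3 -m crank '{"steps":[[[-0.29,0,0],[0,0,0]],[[-0.28,-0.07,0],[0,0,0]],[[-0.33,-0.06,0],[0,0,0]],[[-0.33,-0.01,0],[0,0,0]],[[-0.35,0.04,0],[0,0,0]],[[-0.35,0.08,0],[0,0,0]],[[0,0,0],[0,0,0]]]}'
python3 -m crank '{"steps":[[[-0.34,0.12,0],[0,0,0]],[[-0.33,0.18,0],[0,0,0]],[[-0.31,0.22,0],[0,0,0]],[[-0.29,0.27,0],[0,0,0]],[[-0.24,0.31,0],[0,0,0]],[[-0.21,0.35,0],[0,0,0]],[[-0.13,0.32,0],[0,0,0]],[[0,0,0],[0,0,0]],[[0,0,0],[0,0,0]]]}'
python3 -m crank '{"steps":[[[-0.04,0.11,0],[0,0,0]],[[-0.03,0.11,0],[0,0,0]],[[0,0,0],[0,0,0]],[[0,0,0],[0,0,0]]]}'
```

```text
time: 2.85
ee_pos: [0.4925, -0.3579, 0.1504]
eef_rot: [0.677, 0.736, -0.001, -0.0]
ft_force: [0.6, -0.9, 0.1]
width: 0.0005
grip_force: 0.1
time: 3.6
ee_pos: [0.448, -0.3127, 0.1501]
eef_rot: [0.676, 0.737, -0.0, -0.0]
ft_force: [-0.3, -0.2, -0.9]
width: 0.0007
grip_force: 0.0
time: 3.93
ee_pos: [0.4472, -0.3108, 0.1504]
eef_rot: [0.677, 0.736, -0.001, 0.003]
ft_force: [5.7, -12.2, -5.7]
width: 0.0007
grip_force: 6.2
```

```bash
python3 -m crank '{"steps":[[[0,-0.5,0],[0,0,0]],[[0,-0.7,0],[0,0,0]],[[-0.2,0,0.8],[0,0,0]],[[-0.5,0,0.9],[0,0,0]],[[-0.5,0,0.9],[0,0,0]],[[0,0,0.9],[0,0,0]],[[0,0,0.9],[0,0,0]],[[0,0,0],[0,0,0]]]}' 30
python3 - <<'E'
from fit import *
for n in("scene","top"):
    c,P=cam(n); np.savez(f"{n}1.npz",P=P,px=c["pixels"]); cv2.imwrite(f"pics/{n}1.png",c["pixels"])
for Q in cloud("1",(.40,-.36,.15),(.50,-.22,.2)):
    print(len(Q),Q.min(0).round(4),Q.max(0).round(4))
    for a in np.arange(.41,.5,.015):
        S=Q[abs(Q[:,0]-a)<.0075]
        if len(S): print(a.round(3),len(S),S.mean(0).round(4))
    T=Q[Q[:,2]>.178]; print("nose",T.mean(0).round(4))
E
```

```text
time: 4.6
ee_pos: [0.4177, -0.3389, 0.2646]
eef_rot: [0.677, 0.736, 0.0, 0.003]
ft_force: [1.5, -0.6, 1.0]
width: 0.0297
grip_force: 0.0
77 [ 0.4191 -0.3032  0.1617] [ 0.4997 -0.2829  0.1894]
0.425 24 [ 0.4241 -0.296   0.176 ]
0.44 10 [ 0.4409 -0.2942  0.1691]
0.455 14 [ 0.4558 -0.2932  0.1685]
0.47 11 [ 0.4711 -0.2919  0.1676]
0.485 12 [ 0.4852 -0.2903  0.1687]
0.5 6 [ 0.4961 -0.2889  0.1682]
nose [ 0.4227 -0.298   0.1849]
61 [ 0.4207 -0.3013  0.1625] [ 0.496  -0.2846  0.1862]
0.425 15 [ 0.4244 -0.2947  0.1778]
0.44 11 [ 0.4408 -0.2941  0.1685]
0.455 9 [ 0.4543 -0.2921  0.1681]
0.47 12 [ 0.4685 -0.2906  0.1697]
0.485 10 [ 0.4843 -0.2892  0.1687]
0.5 4 [ 0.4948 -0.2889  0.1697]
nose [ 0.4242 -0.2963  0.1847]
```

```bash
python3 -m crank '{"steps":[[[0.1,0.5,0.2],[0,0,0.1]],[[0.1,0.9,0.2],[0,0,0.1]],[[0.1,1,0],[0,0,0.1]],[[0.1,1,0],[0,0,0.1]],[[0.1,1,0],[0,0,0.1]],[[0.1,1,0],[0,0,0.1]],[[0.1,1,0],[0,0,0.1]],[[0.1,1,0],[0,0,0.1]],[[0.1,1,0],[0,0,0]],[[0.1,1,0],[0,0,0]]]}'
python3 -m crank '{"steps":[[[0.1,1,0],[0,0,0]],[[0.1,1,0],[0,0,0]],[[0.1,1,0],[0,0,0]],[[0.1,1,0],[0,0,0]],[[0.1,1,0],[0,0,0]],[[0.1,1,0],[0,0,0]],[[0.1,1,0],[0,0,0]],[[0.1,1,0],[0,0,0]],[[0.1,1,0],[0,0,0]],[[0.1,1,0],[0,0,0]]]}'
python3 -m crank '{"steps":[[[0.1,1,0],[0,0,0]],[[0.1,1,0],[0,0,0]],[[0.1,1,0],[0,0,0]],[[0.1,1,0],[0,0,0]],[[0.2,1,0],[0,0,0]],[[0.2,1,0],[0,0,0]],[[0,0.9,0],[0,0,0]],[[0,0.04,0],[0,0,0]],[[0,0,0],[0,0,0]]]}'
```

```text
time: 5.53
ee_pos: [0.4408, -0.1004, 0.2693]
eef_rot: [0.65, 0.76, -0.0, -0.001]
ft_force: [0.8, 0.6, 0.6]
width: 0.0298
grip_force: 0.0
time: 6.37
ee_pos: [0.4654, 0.1492, 0.2694]
eef_rot: [0.65, 0.76, -0.001, -0.0]
ft_force: [-0.9, 0.3, 0.7]
width: 0.0303
grip_force: 0.0
time: 7.12
ee_pos: [0.4847, 0.3226, 0.2691]
eef_rot: [0.649, 0.761, -0.001, -0.001]
ft_force: [0.3, -0.4, 0.2]
width: 0.0301
grip_force: 0.0
```

```bash
python3 -m crank '{"steps":[[[0.13,-0.12,-0.4],[0,0,0]],[[0,0,-0.7],[0,0,0]],[[0,0,-0.7],[0,0,0]],[[0,0,-0.7],[0,0,0]],[[0,0,-0.6],[0,0,0]],[[0,0,-0.5],[0,0,0]],[[0,0,0],[0,0,0]],[[0,0,0],[0,0,0]]]}'
python3 -m crank '{"steps":[[[0,0,0],[0,0,0]],[[0,0,0],[0,0,0]],[[0,0,0],[0,0,0]],[[0,0,0],[0,0,0]],[[0,0,0],[0,0,0]],[[0,0,0],[0,0,0]]]}' 0 40
```

```text
time: 7.78
ee_pos: [0.4898, 0.3167, 0.1797]
eef_rot: [0.651, 0.759, -0.001, 0.0]
ft_force: [-0.4, 0.8, 0.6]
width: 0.0301
grip_force: 0.0
time: 8.28
ee_pos: [0.49, 0.318, 0.1806]
eef_rot: [0.65, 0.76, 0.0, 0.0]
ft_force: [0.1, -0.3, 2.5]
width: 0.0118
grip_force: 39.9
```

```bash
python3 -m crank '{"steps":[[[0,0,0.2],[0,0,0]],[[0,0,0.3],[0,0,0]],[[0,0,0.3],[0,0,0]],[[0,0,0.3],[0,0,0]],[[0,0,0.06],[0,0,0]],[[0,0,0],[0,0,0]],[[0,0,0],[0,0,0]],[[0,0,0],[0,0,0]]]}'
python3 - <<'E'
from h import *
c,P=cam("scene"); cv2.imwrite("pics/lift.png",cv2.resize(c["pixels"][200:330,110:290],(800,578),interpolation=cv2.INTER_CUBIC))
E
```

```text
time: 8.95
ee_pos: [0.4895, 0.3176, 0.2087]
eef_rot: [0.65, 0.76, -0.0, -0.0]
ft_force: [0.1, 0.2, -3.8]
width: 0.0116
grip_force: 39.9
```

View pics/lift.png

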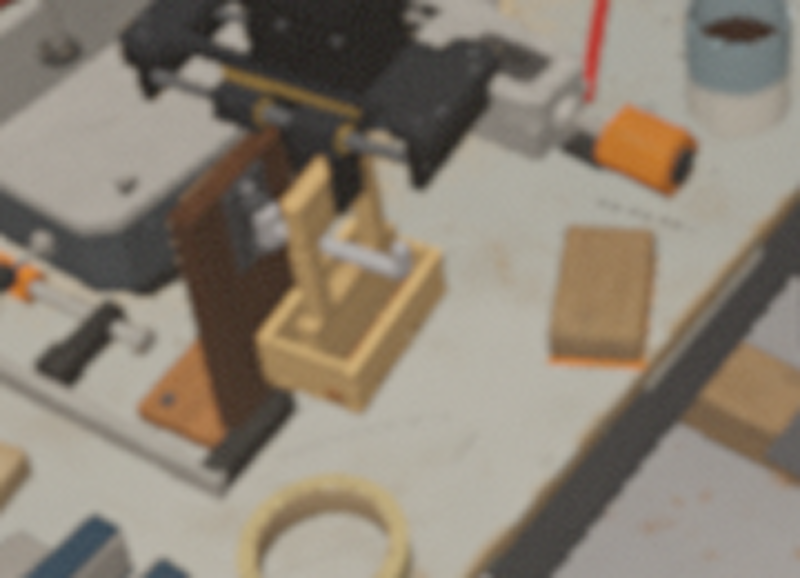

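```bash
python3 -m crank '{"steps":[[[-0.25,-0.04,0],[0,0,0]],[[-0.5,-0.08,0],[0,0,0]],[[-0.5,-0.08,0],[0,0,0]],[[-0.5,-0.08,0],[0,0,0]],[[-0.5,-0.08,0],[0,0,0]],[[-0.5,-0.08,0],[0,0,0]],[[-0.5,-0.08,0],[0,0,0]],[[-0.5,-0.08,0],[0,0,0]],[[0,0,0],[0,0,0]],[[0,0,0],[0,0,0]]]}'
```

```text
time: 9.83
ee_pos: [0.3955, 0.3026, 0.2091]
eef_rot: [0.65, 0.76, -0.0, 0.001]
ft_force: [0.8, 0.2, -3.4]
width: 0.0119
grip_force: 39.9
```

```bash
python3 -m crank '{"steps":[[[0,0,0.4],[0,0,0]],[[0,0,0.8],[0,0,0]],[[0,0,0.8],[0,0,0]],[[0,0,0.8],[0,0,0]],[[0,0,0.6],[0,0,0]],[[0,-0.2,0.4],[0,0,0]],[[0.1,-0.5,0],[0,0,-0.1]],[[0.2,-0.7,0],[0,0,-0.1]],[[0.2,-0.8,0],[0,0,-0.1]],[[0.2,-0.8,0],[0,0,-0.1]]]}'
python3 -m crank '{"steps":[[[0.2,-0.8,0],[0,0,-0.1]],[[0.2,-0.8,0],[0,0,-0.1]],[[0.1,-0.8,0],[0,0,-0.1]],[[0,-0.8,0],[0,0,-0.07]],[[0,-0.8,0],[0,0,0]],[[0,-0.8,0],[0,0,0]],[[0,-0.8,0],[0,0,0]],[[0,-0.8,0],[0,0,0]],[[0,-0.8,0],[0,0,0]],[[0,-0.8,0],[0,0,0]]]}'
python3 -m crank '{"steps":[[[0,-0.8,0],[0,0,0]],[[0,-0.8,0],[0,0,0]],[[0,-0.8,0],[0,0,0]],[[0,-0.8,0],[0,0,0]],[[-0.2,-0.8,0],[0,0,0]],[[-0.2,-0.8,0],[0,0,0]],[[-0.2,-0.8,0],[0,0,0]],[[-0.3,-0.8,0],[0,0,0]],[[-0.3,-0.8,0],[0,0,0]],[[-0.3,-0.8,0],[0,0,0]]]}'
```

```text
time: 10.67
ee_pos: [0.4137, 0.2267, 0.3043]
eef_rot: [0.664, 0.748, 0.0, -0.0]
ft_force: [0.3, -0.3, -4.4]
width: 0.0115
grip_force: 39.9
time: 11.5
ee_pos: [0.4258, 0.0265, 0.3043]
eef_rot: [0.676, 0.737, 0.0, -0.0]
ft_force: [1.1, 0.4, -3.9]
width: 0.0117
grip_force: 39.9
time: 12.33
ee_pos: [0.3878, -0.1734, 0.3042]
eef_rot: [0.676, 0.737, 0.0, -0.0]
ft_force: [-0.7, 0.1, -3.1]
width: 0.0116
grip_force: 39.9
```

```bash
python3 -m crank '{"steps":[[[-0.4,-0.5,0],[0,0,0]],[[-0.3,-0.7,0],[0,0,0]],[[0,-0.8,0],[0,0,0]],[[0,-0.8,0],[0,0,0]],[[0,-0.8,0],[0,0,0]],[[0,-0.7,0],[0,0,0]],[[0,-0.5,0],[0,0,0]],[[0,0,0],[0,0,0]],[[0,0,0],[0,0,0]]]}'
python3 - <<'E'
from h import *
o=[]
for n,(u0,v0,u1,v1) in(("scene",(225,100,345,190)),("top",(270,130,390,220))):
    c,P=cam(n); np.savez(f"{n}2.npz",P=P,px=c["pixels"])
    o.append(cv2.resize(c["pixels"][v0:v1,u0:u1],(400,300),interpolation=cv2.INTER_CUBIC))
cv2.imwrite("pics/pre.png",np.hstack(o))
from fit import cloud
for Q in cloud("2",(.30,-.42,.18),(.42,-.2,.30)):
    for a in np.arange(.185,.30,.015):
        S=Q[abs(Q[:,2]-a)<.0075]
        if len(S): print(a.round(3),len(S),S.min(0).round(3)[:2],S.max(0).round(3)[:2])
    
E
```

```text
time: 13.08
ee_pos: [0.3709, -0.2924, 0.3038]
eef_rot: [0.676, 0.737, 0.0, -0.001]
ft_force: [0.7, 0.7, -2.6]
width: 0.0118
grip_force: 39.9
0.185 30 [ 0.332 -0.331] [ 0.394 -0.24 ]
0.2 147 [ 0.331 -0.344] [ 0.397 -0.241]
0.215 176 [ 0.332 -0.346] [ 0.397 -0.239]
0.23 160 [ 0.333 -0.348] [ 0.406 -0.24 ]
0.245 66 [ 0.358 -0.339] [ 0.376 -0.249]
0.26 36 [ 0.358 -0.329] [ 0.375 -0.255]
0.275 37 [ 0.359 -0.328] [ 0.374 -0.254]
0.29 27 [ 0.359 -0.318] [ 0.371 -0.252]
0.185 2 [ 0.395 -0.242] [ 0.398 -0.241]
0.2 1 [ 0.395 -0.239] [ 0.395 -0.239]
0.215 3 [ 0.39 -0.24] [ 0.394 -0.24 ]
0.23 4 [ 0.392 -0.243] [ 0.396 -0.238]
```

View pics/pre.png

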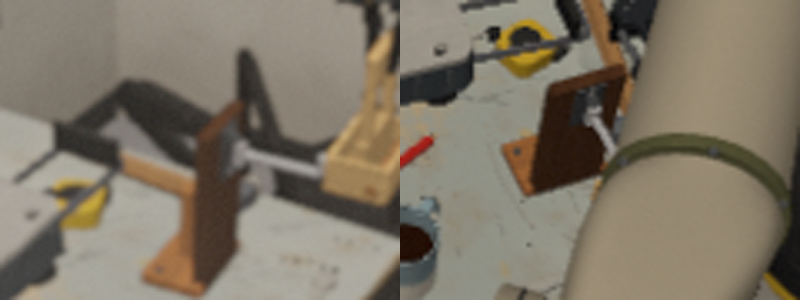

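The caddy is held upright just in front of hook B's nose (left crop: tray at ~(370,160), nose at ~(325,170)).

```bash
python3 -m crank '{"steps":[[[0,-0.28,0],[0,0,0]],[[0,0,-0.4],[0,0,0]],[[0,0,-0.7],[0,0,0]],[[0,0,-0.7],[0,0,0]],[[0,0,-0.7],[0,0,0]],[[0,0,-0.7],[0,0,0]],[[0,0,-0.6],[0,0,0]],[[0,0,0],[0,0,0]],[[0,0,0],[0,0,0]]]}'
python3 - <<'E'
from h import *
c,P=cam("scene"); np.savez("scene3.npz",P=P,px=c["pixels"])
cv2.imwrite("pics/pre2.png",cv2.resize(c["pixels"][110:215,235:375],(800,600),interpolation=cv2.INTER_CUBIC))
E
```

```text
time: 13.93
ee_pos: [0.3706, -0.2988, 0.2085]
eef_rot: [0.676, 0.737, 0.0, -0.001]
ft_force: [0.7, -0.3, -3.9]
width: 0.012
grip_force: 39.9
```

View pics/pre2.png

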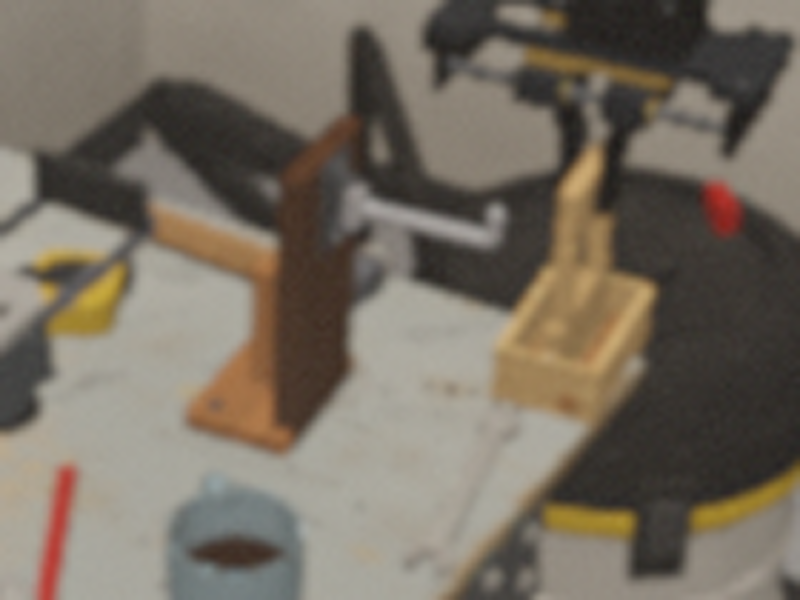

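Caddy (~(575,300)) is level and aligned in front of hook B's nose (~(495,220)). Now I'll insert it.

```bash
python3 -m crank '{"steps":[[[0.3,0.03,0],[0,0,0]],[[0.4,0.04,0],[0,0,0]],[[0.4,0.04,0],[0,0,0]],[[0.4,0.04,0],[0,0,0]],[[0.4,0.04,0],[0,0,0]],[[0.3,0.03,0],[0,0,0]],[[0,0,0],[0,0,0]],[[0,0,0],[0,0,0]]]}'
python3 -m crank '{"steps":[[[0.3,0.03,0],[0,0,0]],[[0.4,0.03,0],[0,0,0]],[[0.4,0.03,0],[0,0,0]],[[0.4,0.03,0],[0,0,0]],[[0.3,0.02,0],[0,0,0]],[[0,0,0],[0,0,0]],[[0,0,0],[0,0,0]]]}'
python3 -m crank '{"steps":[[[0,0,-0.3],[0,0,0]],[[0,0,-0.3],[0,0,0]],[[0,0,-0.3],[0,0,0]],[[0,0,-0.1],[0,0,0]],[[0,0,0],[0,0,0]],[[0,0,0],[0,0,0]]]}'
```

```text
time: 14.65
ee_pos: [0.4263, -0.2935, 0.2088]
eef_rot: [0.675, 0.738, 0.0, -0.0]
ft_force: [0.6, -1.0, -4.3]
width: 0.0118
grip_force: 39.9
time: 15.23
ee_pos: [0.4713, -0.2899, 0.2088]
eef_rot: [0.675, 0.738, 0.0, -0.0]
ft_force: [0.2, 0.2, -3.3]
width: 0.0116
grip_force: 39.9
time: 15.73
ee_pos: [0.4708, -0.2902, 0.1839]
eef_rot: [0.676, 0.737, -0.0, -0.0]
ft_force: [-0.8, 0.3, -3.0]
width: 0.0116
grip_force: 39.9
```

```bash
python3 -m crank '{"steps":[[[0,0,-0.08],[0,0,0]],[[0,0,0],[0,0,0]],[[0,0,0],[0,0,0]]]}'
python3 -m crank '{"steps":[[[0,0,-0.06],[0,0,0]],[[0,0,0],[0,0,0]],[[0,0,0],[0,0,0]]]}'
```

```text
time: 15.98
ee_pos: [0.471, -0.2902, 0.1822]
eef_rot: [0.676, 0.737, 0.0, 0.0]
ft_force: [0.1, -0.4, -3.9]
width: 0.0119
grip_force: 39.9
time: 16.23
ee_pos: [0.4712, -0.2903, 0.1808]
eef_rot: [0.676, 0.737, 0.0, 0.0]
ft_force: [1.1, -0.6, -2.7]
width: 0.0116
grip_force: 39.9
```

```bash
python3 -m crank '{"steps":[[[0,0,-0.04],[0,0,0]],[[0,0,0],[0,0,0]],[[0,0,0],[0,0,0]]]}'
python3 -m crank '{"steps":[[[0,0,-0.03],[0,0,0]],[[0,0,0],[0,0,0]],[[0,0,0],[0,0,0]]]}'
```

```text
time: 16.48
ee_pos: [0.4712, -0.2904, 0.1805]
eef_rot: [0.676, 0.737, 0.0, 0.001]
ft_force: [-2.9, 1.1, 5.6]
width: 0.0118
grip_force: 39.9
time: 16.73
ee_pos: [0.4713, -0.2905, 0.1803]
eef_rot: [0.676, 0.737, 0.0, 0.001]
ft_force: [-3.9, 1.5, 11.4]
width: 0.0115
grip_force: 39.9
```

```bash
python3 -m crank '{"steps":[[[0,0,0.04],[0,0,0]],[[0,0,0],[0,0,0]]]}' - 5
python3 -m crank '{"steps":[[[0,0,0],[0,0,0]],[[0,0,0],[0,0,0]],[[0,0,0],[0,0,0]],[[0,0,0],[0,0,0]],[[0,0,0],[0,0,0]],[[0,0,0],[0,0,0]]]}' 26
python3 -m crank '{"steps":[[[0,0,0.3],[0,0,0]],[[0,0,0.6],[0,0,0]],[[0,0,0.8],[0,0,0]],[[0,0,0.8],[0,0,0]],[[0,0,0.8],[0,0,0]],[[0,0,0.4],[0,0,0]],[[0,0,0],[0,0,0]],[[0,0,0],[0,0,0]]]}'
python3 - <<'E'
from h import *
c,P=cam("scene"); np.savez("scene4.npz",P=P,px=c["pixels"])
cv2.imwrite("pics/hung.png",cv2.resize(c["pixels"][110:215,235:375],(800,600),interpolation=cv2.INTER_CUBIC))
S=P[110:215,235:375].reshape(-1,3);S=S[((S>(.4,-.36,.195))&(S<(.51,-.22,.225))).all(1)]
print(S.min(0).round(3),S.max(0).round(3),np.median(S,0).round(3))
E
```

```text
time: 16.9
ee_pos: [0.4713, -0.2905, 0.1804]
eef_rot: [0.676, 0.737, 0.0, 0.001]
ft_force: [-1.5, 0.0, 5.2]
width: 0.0122
grip_force: 5.0
time: 17.4
ee_pos: [0.471, -0.2902, 0.1797]
eef_rot: [0.676, 0.737, 0.0, -0.0]
ft_force: [0.6, -0.5, 0.2]
width: 0.0258
grip_force: 0.0
time: 18.07
ee_pos: [0.471, -0.2902, 0.2722]
eef_rot: [0.676, 0.737, 0.0, 0.0]
ft_force: [1.1, 0.1, -1.0]
width: 0.026
grip_force: 0.0
[ 0.458 -0.325  0.196] [ 0.476 -0.248  0.215] [ 0.464 -0.286  0.209]
```

View pics/hung.png

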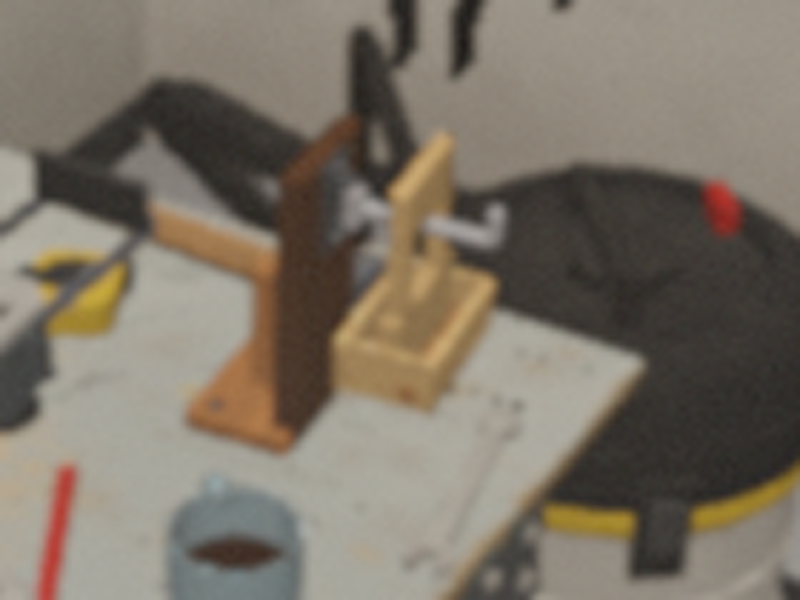

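The caddy hangs on hook B (~(430,220)), clear of the gripper, upright, mug fine. Now to hook A.

```bash
python3 -m crank '{"steps":[[[0,0.5,0],[0,0,0]],[[0,0.9,0],[0,0,0]],[[0,1,0],[0,0,0]],[[0,1,0],[0,0,0]],[[0,1,0],[0,0,0]],[[0,1,0],[0,0,0]],[[0,1,0],[0,0,0]],[[0,1,0],[0,0,0]],[[0,1,0],[0,0,0]],[[0,1,0],[0,0,0]]]}' 0 20
python3 -m crank '{"steps":[[[0,1,0],[0,0,0]],[[0,1,0],[0,0,0]],[[0,1,0],[0,0,0]],[[0,1,0],[0,0,0]],[[0,1,0],[0,0,0]],[[0,1,0],[0,0,0]],[[0,1,0],[0,0,0]],[[0,1,0],[0,0,0]],[[0,1,0],[0,0,0]],[[0,1,0],[0,0,0]]]}'
python3 -m crank '{"steps":[[[0,1,0],[0,0,0]],[[0,1,0],[0,0,0]],[[0,1,0],[0,0,0]],[[-0.1,1,0],[0,0,0]],[[-0.1,1,0],[0,0,0]],[[0,0.8,0],[0,0,0]],[[0,0.1,0],[0,0,0]],[[0,0,0],[0,0,0]],[[0,0,0],[0,0,0]]]}'
python3 - <<'E'
from fit import *
for n in("scene","top"):
    c,P=cam(n); np.savez(f"{n}5.npz",P=P,px=c["pixels"])
for Q in cloud("5",(.42,.27,.155),(.52,.36,.195)):
    for a in np.arange(.44,.52,.015):
        S=Q[abs(Q[:,0]-a)<.0075]
        if len(S): print(a.round(3),len(S),S.mean(0).round(4))
E
```

```text
time: 18.95
ee_pos: [0.47, -0.0531, 0.2712]
eef_rot: [0.675, 0.737, -0.0, -0.001]
ft_force: [0.3, -0.1, -0.2]
width: 0.0005
grip_force: 0.0
time: 19.78
ee_pos: [0.4697, 0.1965, 0.2713]
eef_rot: [0.675, 0.737, -0.001, -0.0]
ft_force: [0.5, 0.8, -0.9]
width: 0.0006
grip_force: 0.0
time: 20.53
ee_pos: [0.4655, 0.3418, 0.2716]
eef_rot: [0.675, 0.737, -0.001, -0.0]
ft_force: [-0.3, 0.5, -0.1]
width: 0.0004
grip_force: 0.0
0.44 16 [0.4457 0.31   0.1797]
0.455 30 [0.4535 0.3124 0.1737]
0.47 22 [0.4707 0.3142 0.1696]
0.485 21 [0.485  0.3167 0.1692]
0.5 23 [0.4996 0.3192 0.1695]
0.515 18 [0.514  0.3218 0.1696]
0.44 4 [0.4464 0.3119 0.1767]
0.455 11 [0.4498 0.3088 0.1807]
0.47 9 [0.4703 0.313  0.1691]
0.485 12 [0.4844 0.315  0.1682]
0.5 13 [0.5004 0.3183 0.1683]
0.515 8 [0.5131 0.3202 0.1688]
```

```bash
python3 -m crank '{"steps":[[[0,0,-0.5],[0,0,0]],[[0,0,-0.8],[0,0,0]],[[0,0,-0.8],[0,0,0]],[[0,0,-0.8],[0,0,0]],[[0,0,-0.8],[0,0,0]],[[0,0,-0.7],[0,0,0]],[[0,0,-0.46],[0,0,0]],[[0,0,0],[0,0,0]],[[0,0,0],[0,0,0]]]}'
python3 -c "
from sweep import *
sweep((.539,.324),.125,np.r_[1.53,np.arange(1.42,.1,-.12),.05,0],.07,(.4655,.3418),-1,np.radians(95))"
```

```text
time: 21.38
ee_pos: [0.466, 0.3418, 0.1506]
eef_rot: [0.676, 0.737, -0.0, -0.0]
ft_force: [0.7, -0.4, -0.3]
width: 0.0007
grip_force: 0.0
1.53 [0.4674 0.3279] [0.08, -0.56]
1.42 [0.467  0.3214] [-0.02, -0.25]
1.3 [0.4672 0.3142] [0.01, -0.29]
1.18 [0.4683 0.3068] [0.04, -0.3]
1.06 [0.4703 0.2993] [0.08, -0.3]
0.94 [0.4731 0.2918] [0.12, -0.3]
0.82 [0.477  0.2845] [0.15, -0.29]
0.7 [0.4819 0.2776] [0.2, -0.28]
0.58 [0.4878 0.2711] [0.23, -0.26]
0.46 [0.4947 0.2653] [0.28, -0.23]
0.34 [0.5024 0.2603] [0.31, -0.2]
0.22 [0.511  0.2564] [0.34, -0.16]
0.05 [0.5242 0.2527] [0.53, -0.14]
0.0 [0.5275 0.252 ] [0.13, -0.03]
```

```bash
python3 -m crank '{"steps":[[[0.08,-0.56,0],[0,0,0]],[[-0.02,-0.25,0],[0,0,0]],[[0.01,-0.29,0],[0,0,0]],[[0.04,-0.3,0],[0,0,0]],[[0.08,-0.3,0],[0,0,0]],[[0.12,-0.3,0],[0,0,0]],[[0.15,-0.29,0],[0,0,0]],[[0.2,-0.28,0],[0,0,0]],[[0,0,0],[0,0,0]]]}'
python3 -m crank '{"steps":[[[0.23,-0.26,0],[0,0,0]],[[0.28,-0.23,0],[0,0,0]],[[0.31,-0.2,0],[0,0,0]],[[0.34,-0.16,0],[0,0,0]],[[0.26,-0.07,0],[0,0,0]],[[0.2,-0.05,0],[0,0,0]],[[0,0,0],[0,0,0]],[[0,0,0],[0,0,0]]]}'
python3 -m crank '{"steps":[[[0.1,-0.03,0],[0,0,0]],[[0.06,0,0],[0,0,0]],[[0,0,0],[0,0,0]],[[0,0,0],[0,0,0]]]}'
```

```text
time: 22.13
ee_pos: [0.4839, 0.2758, 0.1506]
eef_rot: [0.677, 0.736, -0.0, 0.0]
ft_force: [0.5, 0.2, 0.0]
width: 0.0005
grip_force: 0.1
time: 22.8
ee_pos: [0.5232, 0.2537, 0.1507]
eef_rot: [0.676, 0.737, -0.0, -0.0]
ft_force: [0.7, 0.7, -0.1]
width: 0.0007
grip_force: 0.0
time: 23.13
ee_pos: [0.5269, 0.2531, 0.1509]
eef_rot: [0.676, 0.737, 0.0, 0.0]
ft_force: [0.2, 1.1, -0.8]
width: 0.0005
grip_force: 0.2
```

```bash
python3 -m crank '{"steps":[[[0.08,0,0],[0,0,0]],[[0,0,0],[0,0,0]],[[0,0,0],[0,0,0]]]}'
python3 -m crank '{"steps":[[[0.08,0,0],[0,0,0]],[[0,0,0],[0,0,0]],[[0,0,0],[0,0,0]]]}'
```

```text
time: 23.38
ee_pos: [0.5291, 0.253, 0.1508]
eef_rot: [0.676, 0.737, 0.0, 0.0]
ft_force: [0.1, 0.3, 0.2]
width: 0.0002
grip_force: 0.2
time: 23.63
ee_pos: [0.5312, 0.253, 0.1508]
eef_rot: [0.676, 0.737, 0.0, 0.0]
ft_force: [-0.2, -0.4, 0.3]
width: 0.0003
grip_force: 0.1
```

```bash
python3 -m crank '{"steps":[[[0.1,0,0],[0,0,0]],[[0,0,0],[0,0,0]],[[0,0,0],[0,0,0]]]}'
python3 - <<'E'
from fit import *
for n in("scene","top"):
    c,P=cam(n); np.savez(f"{n}6.npz",P=P,px=c["pixels"])
    if n=="top": cv2.imwrite("pics/fold.png",cv2.resize(c["pixels"][150:240,125:245],(800,600),interpolation=cv2.INTER_CUBIC))
for Q in cloud("6",(.5,.2,.155),(.58,.34,.192)):
    for a in np.arange(.22,.34,.015):
        S=Q[abs(Q[:,1]-a)<.0075]
        if len(S): print(a.round(3),len(S),S.mean(0).round(4),S[:,0].min().round(4),S[:,0].max().round(4))
E
```

```text
time: 23.88
ee_pos: [0.5337, 0.253, 0.1508]
eef_rot: [0.676, 0.737, 0.0, 0.0]
ft_force: [-0.6, 0.3, -0.5]
width: 0.0004
grip_force: 0.1
0.235 5 [0.5242 0.2405 0.1632] 0.5232 0.5261
0.25 35 [0.522  0.2501 0.1715] 0.5189 0.5245
0.265 85 [0.5328 0.2621 0.1735] 0.5184 0.5487
0.28 35 [0.5491 0.2817 0.172 ] 0.5381 0.561
0.295 61 [0.5512 0.2949 0.1722] 0.5357 0.5586
0.31 34 [0.545  0.3101 0.1769] 0.5331 0.5558
0.325 96 [0.5399 0.3261 0.1742] 0.53 0.5527
0.34 24 [0.5482 0.3365 0.1759] 0.5469 0.5498
0.295 14 [0.5507 0.2998 0.1726] 0.538 0.5614
0.31 42 [0.5506 0.3098 0.1731] 0.5349 0.562
0.325 43 [0.5418 0.3239 0.1761] 0.5306 0.5541
0.34 12 [0.5504 0.3361 0.1787] 0.5481 0.5536
```

View pics/fold.png

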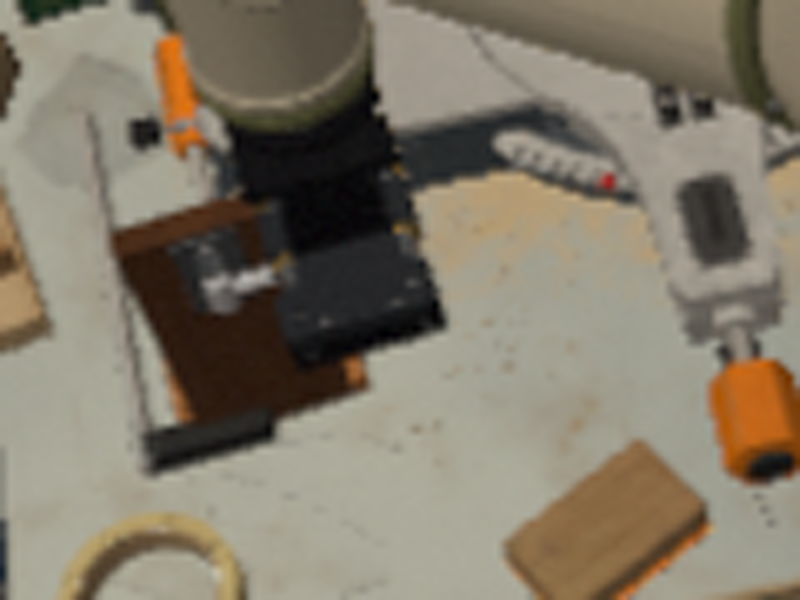

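```bash
python3 -m crank '{"steps":[[[0.08,0,0],[0,0,0]],[[0,0,0],[0,0,0]],[[0,0,0],[0,0,0]]]}'
python3 -m crank '{"steps":[[[0.06,0,0],[0,0,0]],[[0,0,0],[0,0,0]],[[0,0,0],[0,0,0]]]}'
```

```text
time: 24.23
ee_pos: [0.5346, 0.253, 0.1507]
eef_rot: [0.675, 0.737, -0.001, -0.0]
ft_force: [-5.4, -0.9, 2.0]
width: 0.0006
grip_force: 2.6
time: 24.48
ee_pos: [0.5349, 0.2531, 0.1506]
eef_rot: [0.675, 0.738, -0.002, -0.001]
ft_force: [-11.7, -3.3, 5.5]
width: 0.0003
grip_force: 5.8
```

At the stop (12 N). I'll retreat and check.

```bash
python3 -m crank '{"steps":[[[-0.4,0,0],[0,0,0]],[[-0.8,0,0],[0,0,0]],[[-0.3,0,0.6],[0,0,0]],[[0,0,0.9],[0,0,0]],[[0,0,1],[0,0,0]],[[0,0,1],[0,0,0]],[[-0.2,-0.5,1],[0,0,0]],[[-0.2,-1,0],[0,0,0]],[[0,-1,0],[0,0,0]],[[0,-1,0],[0,0,0]]]}'
python3 -m crank '{"steps":[[[0,-0.5,0],[0,0,0]],[[0,0,0],[0,0,0]],[[0,0,0],[0,0,0]],[[0,0,0],[0,0,0]]]}'
python3 - <<'E'
from h import *
c,P=cam("scene"); np.savez("scene7.npz",P=P)
cv2.imwrite("pics/end.png",cv2.resize(c["pixels"][100:340,80:400],(800,600),interpolation=cv2.INTER_CUBIC))
Q=P.reshape(-1,3);Q=Q[((Q>(.5,.2,.155))&(Q<(.58,.34,.178))).all(1)]
for a in np.arange(.235,.33,.015):
    S=Q[abs(Q[:,1]-a)<.0075]
    if len(S): print(a.round(3),S[:,0].min().round(4),S[:,1].min().round(4))
E
```

```text
time: 25.32
ee_pos: [0.4893, 0.1649, 0.2639]
eef_rot: [0.675, 0.738, 0.001, 0.001]
ft_force: [1.4, -0.6, -0.5]
width: 0.0005
grip_force: 0.0
time: 25.65
ee_pos: [0.4893, 0.154, 0.2635]
eef_rot: [0.675, 0.738, 0.0, 0.0]
ft_force: [-0.1, 0.5, -0.0]
width: 0.0005
grip_force: 0.0
0.235 0.5418 0.233
0.25 0.5398 0.2434
0.265 0.5387 0.2588
0.28 0.5357 0.2731
0.295 0.5356 0.2878
0.31 0.5326 0.3027
0.325 0.5297 0.3194
```

View pics/end.png

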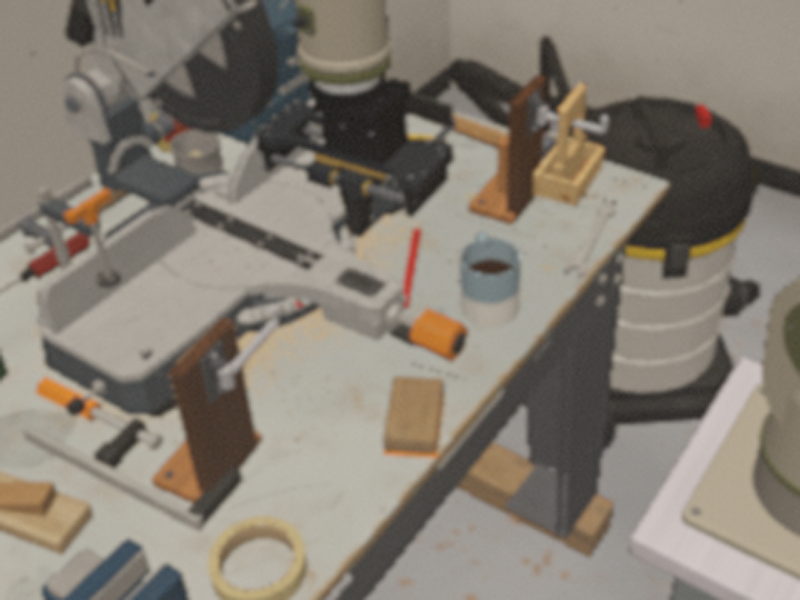

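Hook A is folded parallel to its board (~(250,355); measured slope 0.13 rad against the board's yaw of 0.125). The caddy hangs level on hook B (~(575,135)), and the mug stands at (490,275).

```bash
python3 -c "
from bench import ticket; print(ticket.close_job())"
```

```text
the job is handed in; nothing more can be done
None
```

I swung hook B out to its stop, hung the caddy on it upright and clear of the gripper, then folded hook A flat; the mug is still standing, and I handed the job in at about 26 s without seeing the verdict.

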